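# Pin down the bar of the ham press

### The job

First swing the press's red hold-down bar all the way down, so that its eye lies between the two ears of the yoke. Then take the pin with the blue grip out of the sloped bin and push it, from the robot's side, through the near ear, the eye and the far ear until its grip comes up against the near ear, and let go. Leave the other pins and everything else where they are.

Things in the scene. Friction and masses are not known exactly. Their poses are not given: they have to be found in the camera images.
- press: Fixed ham press: dark base 150 x 330 x 12 mm, aluminium mould box with white follower (rim 84 mm high), hinge post at its +y end, steel yoke at its -y end. Origin: middle of the underside; x away from the robot, along the yoke's hole; y from yoke to hinge; z up. Turned at most 0.3 rad from the world axes. Beside and before the yoke nothing rises above the mould rim.
- yoke_mouth (a point): Centre of the hole on the near ear's outer face, 120 mm above the table, axes as the press: the pin goes in along +x. In the press frame (-16, -125, 120) mm. The yoke: two upright ears 8 mm thick (x), 34 mm wide, 16 mm apart, tops 142 mm above the table, each with a round 14 mm hole on this x line; far ear's outer face at x = +32 mm.
- bar (a joint): Hinge angle of the red bar, rad: 0 = fully down on its stop, eye in line with the ears' holes; grows as its free end lifts, at most 1.2; starts at 0.4 to 0.75. Stays where left (friction 0.45 N m): a few newtons on its top swing it down. Hinge axis along press x at (0, 125, 120) mm in the press frame.
- bar_pad (a point): Point on the top face of the bar (14 mm thick, 26 mm high, 0.25 kg), 170 mm from the hinge axis; moves with the bar; a good place to push down. 133 mm above the table when the bar is down. The bar's free end is an aluminium tongue 12 mm thick with a 15 mm eye, 250 mm from the hinge.
- bin: Orange fixed bin, 130 x 250 mm, three open compartments side by side along y, each 78 mm wide and 122 mm long inside. Floor slopes 0.21 rad upward along the bin's +x (low edge towards the robot). Origin: on the table under the middle; axes level. Walls and dividers stand 21 mm above the floor, 4 mm thick; at most 53 mm high.
- pin_blue: The pin to use, 30 to 65 g: steel shank 10 mm thick, 50 mm long, last 8 mm tapered; flat blue grip 32 x 18 x 10 mm. Origin: on the shank's axis where it leaves the grip; x to the tip (grip at x = -32 to 0), y across the 18 mm width, z through the 10 mm thickness. Lies flat in one of the compartments, tip uphill, z square to the sloping floor, which is 5 mm below its axis.
- pin_blue_tip (a point): Tip of the blue pin's shank, at x = 50 mm in the pin's frame.
- pin_yellow: Another pin lying in the bin, yellow grip of the same size, shank only 26 mm; to be left. Origin and axes as the blue pin.
- pin_black: Another pin lying in the bin, black grip of the same size, shank 34 mm; to be left. Origin and axes as the blue pin.
- bowl: Blue bowl, 100 mm wide and 50 mm high, beyond the bin; origin under its centre. To be left.
- can: Upright can, 66 mm wide, 80 mm high, left of the robot; origin under its centre. To be left.
- jar: Glass jar, 84 mm wide, 110 mm high, to the left; origin under its centre. To be left.
- cup: Clear cup, 80 mm wide, 85 mm high, beyond the gap between bin and press; origin under its centre. To be left.
- spatula: Spatula lying on the table to the right of the bin, roughly along x; to be left.
- spoon: Spoon lying on the table in front of the robot, roughly along y; to be left.

How it is judged (in metres and radians):
On the way:
1. the red bar is fully down (within 0.03 rad), the blue pin still in the bin (value of joint bar below 0.03 rad and distance of pin_blue from where it was at the start of the episode below 0.03 m), for 0.2 s.
At the end, for the whole second after the job is handed in: The bar is down (within 0.03 rad) and the blue pin lies at rest through both ears and the eye, put in from the robot's side: its tip at least 42 mm beyond the near ear's outer face (so its grip is within 8 mm of that ear), its axis within 6 mm of the holes' centre line at both ends of the shank (value of joint bar below 0.03 rad and x of pin_blue_tip in the frame of yoke_mouth above 0.042 m and x of pin_blue in the frame of yoke_mouth below 0.004 m and y of pin_blue_tip in the frame of yoke_mouth between -0.006 and 0.006 m and z of pin_blue_tip in the frame of yoke_mouth between -0.006 and 0.006 m and y of pin_blue in the frame of yoke_mouth between -0.006 and 0.006 m and z of pin_blue in the frame of yoke_mouth between -0.006 and 0.006 m and linear speed of pin_blue below 0.02 m/s); the robot touches nothing.
It fails at once if another pin is taken from its place in the bin (moved more than 30 mm) (distance of any of pin_yellow, pin_black from where it was at the start of the episode above 0.03 m).
It fails at once if a kitchen thing standing about is shifted by more than 40 mm (distance of any of bowl, can, jar, cup, spatula, spoon from where it was at the start of the episode above 0.04 m).
It also fails if it takes over 58 s, if anything falls off the work surface, if the arm or the gripper's body presses on something with over 40 N, if the wrist force passes 120 N, or if a joint passes its speed limit or range.

### The arm

A 6-joint arm with a two-finger parallel gripper is mounted at the origin on the work surface. World frame = base frame: x ahead of the robot, y to its left, z up, the work surface at z = 0. Lengths are in m, angles in degrees, forces in N, time in s.
With the tool pointing down it reaches from about 0.425 to 0.95 m from the base axis. Payload 14.7 kg.
Tool frame: the origin (TCP) lies midway between the tips of the shut fingers; the grasp point (between the pads) lies 19 mm behind it; z points along the fingers, y is the line along which they close (so a half turn about z gives the same grasp; the last joint's range is limited). The gripper opens to 85 mm and grips with 20 to 120 N. Pads are 22 mm wide; open, the fingers measure 114 mm over their backs; the gripper's body (76 mm by 85 mm) begins 54 mm behind the grasp point. The pads swing forward as they close: fully open they stand 13 mm farther back than shut.
Start: joints at [62.246, 27.513, 91.461, -0, 61.026, -2.67], TCP at [0.276, 0.589, 0.231] pointing down, gripper open.
Joint ranges: [-157.49, 157.49], [-46.99, 117.5], [13.45, 153.17], [-89.5, 269.5], [5.16, 153.95], [-167.48, 167.48]. Speed limits (degrees/s): [108.29, 108.29, 136.94, 172.46, 172.46, 172.46].

### API

Orientations are given as a 3x3 rotation matrix whose columns are the frame's x, y, z axes.
In Python, from rig import * gives the robot as it stands.
- The arm moves only by the tool play_rows, never from a script. Its argument "increments" is a list that holds one entry, the list of rows, each a list of 6 numbers: the shift along the world's x, y, z in m, then the turn, a rotation vector about the world's x, y, z in degrees. A call has exactly 5 rows; each row shifts and turns the commanded pose from where the row before left it; what a row does not reach is not made up. A row lasts 1/10 s, in which the tool goes at most 50 mm and 8.59 degrees, less where a joint would pass 70% of its speed; a pose out of reach is approached as far as the arm can. A call with a gripper value outside its range is refused whole. "claw" is the gripper's target within -1 to 1 (shut at 1, half-way at 0, fully open at -1), set as the call begins (left out, the last holds). The fingers move at their own pace and stop on an object; the grip force is fixed at half the most. Time passes only in rows, so rows that do not move let the fingers close, or fill a call up. It gives the time, the measured TCP pose, the force, the opening and the grip force at its end, in the units of the state.
- state(): the state, without advancing time (a new reading comes with each control period).
- camera(name): name is "scene" or "top"; returns a dict with "img" (400x640x3 uint8, red, green, blue), "depth" (400x640 float32, m along the optical axis (not along the pixel's ray), 0 where there is no reading), "K" (3x3 intrinsics, pixels), "k1" (the pictures are not rectified: a ray, as slopes to the right and down, at radius r is drawn at 1 + k1 r^2 times it, then the intrinsics apply), "cam_to_world" (4x4, takes a point from camera to world coordinates). Camera axes: x right, y down, z forward; pixel columns grow to the right and rows downward; lengths in m; the calibration is good to about 2 mm. A picture is of the moment at which its call begins.
- finish_job(): hands the job in; it is judged then, once.
The state is a dict: "time": time; "joints": joint angles; "joint_vel": joint speeds; "effort": joint torques, N m; "eef_pos": TCP position; "tcp_rot": TCP orientation; "contact_force": force on the tool from outside, world axes, zero at the start; "ft_torque": the same for the moment, N m; "width": finger opening in m; "grasp_force": force on a finger pad.
Only numpy, scipy, OpenCV 4.12 (cv2) and the standard library are available. Lean on these libraries where they do the work, as an engineer would, in place of code of your own. Each camera call takes 0.05 s, during which the arm holds its last target. There are 200 camera calls.

## Working session

There is one attempt and no reset: what is moved stays moved. The work goes in short steps, Python scripts to look and compute and a tool call to move; the robot and the scene stay as the last step left them, time stands still between calls to the robot, and variables do not carry over. Pictures are saved under pics/ and viewed, at most 10 in all, crops included, and the job is handed in when it is done.

Besides the shell and the picture viewer there is one more tool, called after "Call:" in YAML: its name, and indented under it one key for each argument. play_rows: Moves the arm, as the interface text tells. Its arguments: {"type":"object","properties":{"increments":{"type":"array","items":{"type":"array","items":{"type":"array","items":{"type":"number"}}}},"claw":{"type":"number"}},"required":["increments"]}

```bash
ls; mkdir -p pics
cat > h.py <<'E'
from rig import *
import numpy as np, cv2
def shot(name,tag):
    c=camera(name); np.savez(f'pics/{tag}.npz',**{k:np.array(v) for k,v in c.items()})
    cv2.imwrite(f'pics/{tag}.png',c['img'][:,:,::-1]); return c
def cloud(c):
    K=np.array(c['K']);k1=float(c['k1']);d=np.array(c['depth'])
    v,u=np.mgrid[0:d.shape[0],0:d.shape[1]].astype(float)
    D=np.array([k1,0,0,0,0.])
    p=cv2.undistortPoints(np.stack([u.ravel(),v.ravel()],1)[:,None],K,D)[:,0]
    P=np.c_[p*d.ravel()[:,None],d.ravel()]
    T=np.array(c['cam_to_world']);W=P@T[:3,:3].T+T[:3,3]
    W[d.ravel()==0]=np.nan
    return W.reshape(*d.shape,3)
E
python3 - <<'E'
from h import *
for n in('scene','top'):
    c=shot(n,n+'0'); print(n,c['K'],c['k1'],c['cam_to_world'])
print(state())
E
```

```text
pics
scene [[409.96078465   0.         314.00102898]
 [  0.         409.96078465 205.18056463]
 [  0.           0.           1.        ]] -0.04382714307586209 [[ 0.71993726  0.45438392 -0.52461947  1.17828797]
 [ 0.69400514 -0.46383299  0.55065037 -0.67102646]
 [ 0.00687085 -0.76052233 -0.64927543  0.90918413]
 [ 0.          0.          0.          1.        ]]
top [[505.25750198   0.         324.0499833 ]
 [  0.         505.25750198 206.77606814]
 [  0.           0.           1.        ]] 0.017197650139824397 [[-0.02467275 -0.99659355  0.07869275  0.42021928]
 [-0.99962743  0.02551363  0.00969802 -0.00235863]
 [-0.01167272 -0.07842415 -0.99685174  1.62227749]
 [ 0.          0.          0.          1.        ]]
{'time': 0.1, 'joints': array([ 6.22448091e+01,  2.75483509e+01,  9.14909301e+01,  1.97986008e-03,
        6.10255780e+01, -2.67030486e+00]), 'joint_vel': array([ 0.07913648, -0.20066222, -0.10695503,  0.02510226, -0.04707796,
        0.04752614]), 'effort': array([ 9.57615193e-04, -9.52247500e+01, -4.31048334e+01, -3.05710355e-04,
        5.24385221e-03,  5.02708599e-05]), 'eef_pos': array([0.27537318, 0.58837148, 0.23070777]), 'tcp_rot': array([[-9.05673539e-01,  4.23975393e-01, -5.53919321e-04],
       [ 4.23975747e-01,  9.05673004e-01, -9.87682184e-04],
       [ 8.29168337e-05, -1.12936598e-03, -9.99999359e-01]]), 'contact_force': array([-0.39292683, -0.51904659, -0.92895251]), 'ft_torque': array([ 0.02788266,  0.01090242, -0.02156148]), 'grasp_force': 0.0, 'width': 0.08550812870079938}
```

View pics/top0.png

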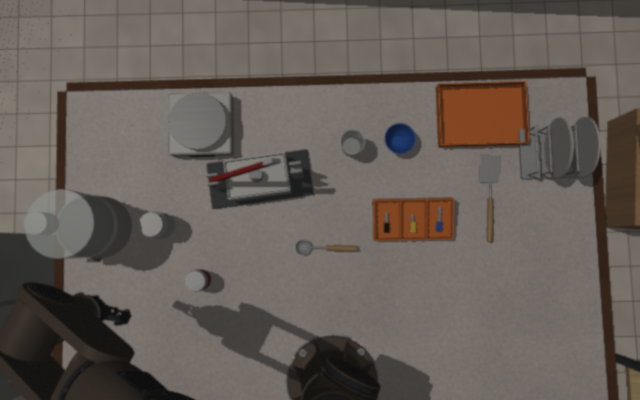

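View pics/scene0.png

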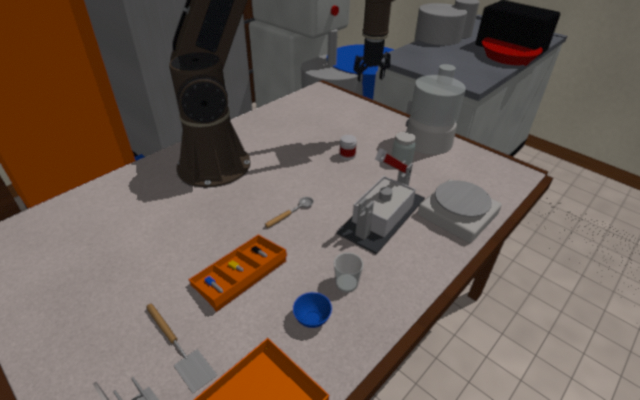

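The top view shows the press around (260,180) with the red bar raised at (240,170) and the yoke at about (295,165). The bin is at (413,220), and the blue pin is in its right compartment at (440,222), tip up. In the scene view the yoke is at about (365,215) and the blue pin at (213,284).

```bash
cat > m.py <<'E'
from h import *
def ld(t): return dict(np.load(f'pics/{t}.npz'))
def sel(c,W,hsvlo,hsvhi,box):
    h=cv2.cvtColor(c['img'],cv2.COLOR_RGB2HSV); m=cv2.inRange(h,np.array(hsvlo),np.array(hsvhi))>0
    b=np.zeros_like(m); b[box[1]:box[3],box[0]:box[2]]=1
    return m&b&np.isfinite(W[...,0])
E
python3 - <<'E'
from m import *
np.set_printoptions(precision=4,suppress=True)
for t,bl,rd,pr,bn in(('top0',(425,200,455,240),(200,155,280,185),(200,145,320,215),(365,190,465,250)),('scene0',(195,270,230,300),(380,150,410,175),(325,165,430,255),(185,230,290,310))):
    c=ld(t);W=cloud(c)
    m=sel(c,W,(100,120,50),(130,255,255),bl);P=W[m];print(t,'blue',m.sum(),P.mean(0),P.min(0),P.max(0))
    m=sel(c,W,(0,130,60),(8,255,255),rd)|sel(c,W,(172,130,60),(180,255,255),rd);P=W[m];print('red',len(P));print(P[np.argsort(P[:,1])][::max(1,len(P)//14)])
    m=sel(c,W,(0,0,0),(180,255,75),pr);P=W[m];P=P[(P[:,2]<.025)&(P[:,2]>.006)];print('base',len(P),cv2.minAreaRect(P[:,:2].astype(np.float32)*1000))
    m=sel(c,W,(5,150,60),(22,255,255),bn);P=W[m];print('bin',len(P),cv2.minAreaRect(P[:,:2].astype(np.float32)*1000),P[:,2].max())
    B=W[bn[1]:bn[3],bn[0]:bn[2]]
    x0,y0,x1,y1=pr
    Q=W[y0:y1,x0:x1].reshape(-1,3);Q=Q[(Q[:,2]>.125)&(Q[:,2]<.150)];print('hi',len(Q),Q[np.argsort(Q[:,1])][::max(1,len(Q)//25)])
a=cv2.imread('pics/top0.png');b=cv2.imread('pics/scene0.png')
A=np.vstack([np.hstack([cv2.resize(a[145:215,200:320],(400,233),interpolation=2),cv2.resize(b[165:255,330:430],(400,360),interpolation=2)[:233]*0]),])
o=np.zeros((600,800,3),np.uint8)
o[:300,:400]=cv2.resize(a[140:215,210:310],(400,300),interpolation=2)
o[:300,400:]=cv2.resize(b[170:260,330:450],(400,300),interpolation=2)
o[300:,:400]=cv2.resize(a[185:260,365:465],(400,300),interpolation=2)
o[300:,400:]=cv2.resize(b[230:320,180:300],(400,300),interpolation=2)
cv2.imwrite('pics/crop0.png',cv2.convertScaleAbs(o,alpha=1.6))
E
```

```text
top0 blue 37 [ 0.4764 -0.3465  0.0243] [ 0.4638 -0.3543  0.0136] [ 0.4892 -0.3405  0.0304]
red 218
[[0.6438 0.1752 0.2745]
 [0.6493 0.188  0.26  ]
 [0.6455 0.2002 0.2515]
 [0.6473 0.21   0.2415]
 [0.6399 0.2219 0.2374]
 [0.6397 0.2327 0.2224]
 [0.6353 0.2451 0.2161]
 [0.6398 0.2607 0.2075]
 [0.6364 0.2719 0.1937]
 [0.6301 0.2834 0.1794]
 [0.6364 0.2952 0.1779]
 [0.6272 0.3073 0.1623]
 [0.6365 0.3191 0.1613]
 [0.6325 0.3306 0.1496]
 [0.6311 0.3444 0.141 ]]
base 1652 ((665.7158203125, 215.9812774658203), (196.41799926757812, 369.6618957519531), 5.7922539710998535)
bin 2897 ((499.7627258300781, -265.55499267578125), (249.36907958984375, 125.95126342773438), 89.48136901855469) 0.0606395599731584
hi 201 [[0.6458 0.0749 0.1354]
 [0.6451 0.0806 0.1413]
 [0.6716 0.0857 0.1442]
 [0.6679 0.0885 0.1488]
 [0.6682 0.0915 0.1479]
 [0.6681 0.0944 0.1488]
 [0.6718 0.0975 0.1452]
 [0.6416 0.1009 0.148 ]
 [0.6492 0.1044 0.1378]
 [0.643  0.1074 0.1397]
 [0.6277 0.3097 0.1374]
 [0.6198 0.3256 0.1326]
 [0.6457 0.3296 0.1404]
 [0.6456 0.3322 0.1421]
 [0.6422 0.3346 0.1448]
 [0.6411 0.3374 0.1324]
 [0.6402
[... 936 characters left out ...]
169 [[0.6531 0.0727 0.1425]
 [0.6449 0.0749 0.1324]
 [0.6515 0.076  0.1319]
 [0.6504 0.0771 0.1344]
 [0.6482 0.0786 0.1436]
 [0.666  0.0803 0.138 ]
 [0.6679 0.082  0.1419]
 [0.6507 0.085  0.1412]
 [0.6725 0.0871 0.13  ]
 [0.6737 0.0899 0.1329]
 [0.6711 0.0919 0.1416]
 [0.6654 0.0947 0.1402]
 [0.6445 0.0968 0.1457]
 [0.6466 0.0994 0.1417]
 [0.6716 0.1015 0.1359]
 [0.6429 0.1042 0.1404]
 [0.6714 0.1064 0.1367]
 [0.6473 0.1087 0.1365]
 [0.6696 0.1137 0.1351]
 [0.6395 0.303  0.1461]
 [0.64   0.3096 0.1391]
 [0.6381 0.3186 0.1375]
 [0.645  0.3256 0.1374]
 [0.6408 0.328  0.1301]
 [0.6383 0.3313 0.1312]
 [0.6441 0.3352 0.1281]
 [0.6435 0.3418 0.1285]
 [0.6437 0.3482 0.1253]
 [0.6423 0.3594 0.1351]]
```

View pics/crop0.png

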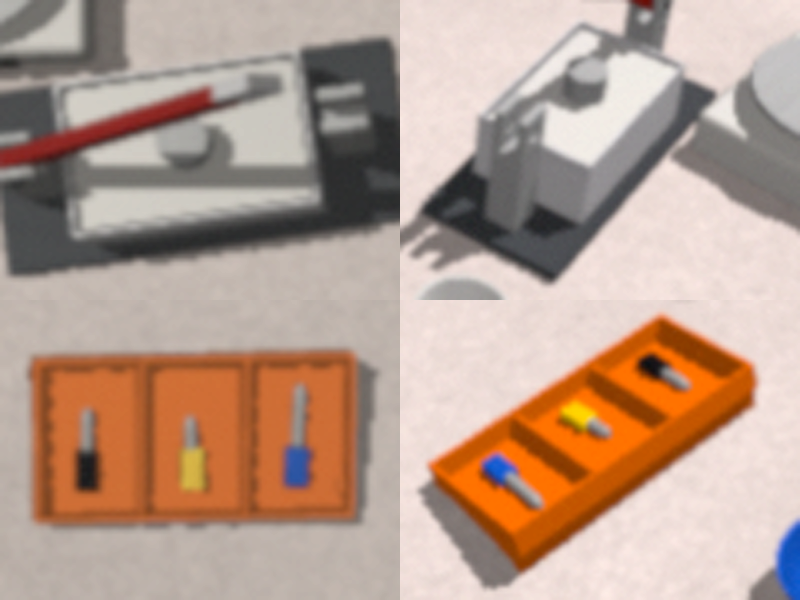

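The crop shows the top camera's far-yoke base corner at (390,38) and near-hinge corner at (12,274). In the scene view the base corners are at (422,210), (553,280) and (715,95). I'll fit the press pose to these together with the ear and bar points.

```bash
cat >> m.py <<'E'
def proj(c,P):
    T=np.linalg.inv(c['cam_to_world']);p=np.atleast_2d(P)@T[:3,:3].T+T[:3,3]
    s=p[:,:2]/p[:,2:];s=s*(1+float(c['k1'])*(s**2).sum(1,keepdims=True))
    return s@c['K'][:2,:2].T+c['K'][:2,2]
E
python3 - <<'E'
from m import *
from scipy.optimize import least_squares
np.set_printoptions(precision=4,suppress=True)
C={'top':ld('top0'),'scene':ld('scene0')}
obs=[('top',(307.5,149.5),(75,-165,12)),('top',(213,208.5),(-75,165,12)),('scene',(336.6,233),(-75,-165,12)),('scene',(375.9,254),(75,-165,12)),('scene',(424.5,198.5),(75,165,12))]
def w(p,q):
    q=np.atleast_2d(q)/1000.;c,s=np.cos(p[2]),np.sin(p[2])
    return np.c_[p[0]+c*q[:,0]-s*q[:,1],p[1]+s*q[:,0]+c*q[:,1],q[:,2]]
E=[];
for k,bx in(('top',(270,145,320,190)),('scene',(340,180,400,250))):
    W=cloud(C[k])[bx[1]:bx[3],bx[0]:bx[2]].reshape(-1,3);W=W[(W[:,2]>.1)&(W[:,2]<.15)&(W[:,1]<.13)&(W[:,1]>.05)]
    print(k,len(W),W.mean(0),np.percentile(W,[5,50,95],axis=0)); E.append(W)
f=lambda p:np.concatenate([(proj(C[k],w(p,q))[0]-u) for k,u,q in obs])
r=least_squares(f,[.67,.21,.1]);p=r.x;print(p,r.fun.reshape(-1,2))
for n,q in(('mouth',(-16,-125,120)),('earctr',(8,-125,142)),('pad0',(0,-45,133)),('hinge',(0,125,120))):print(n,w(p,q))
# plane x=0 of red points in press frame
for k,rd in(('top',(200,155,280,185)),('scene',(380,150,410,175))):
    W=cloud(C[k]);m=sel(C[k],W,(0,130,60),(8,255,255),rd)|sel(C[k],W,(172,130,60),(180,255,255),rd);P=W[m]
    c,s=np.cos(p[2]),np.sin(p[2]);d=P[:,:2]-p[:2];X=d@[c,s];Y=d@[-s,c]
    print(k,'bar x in press vs y',np.polyfit(Y,X,1),'slope',np.polyfit(Y,P[:,2],1))
# overlay
o=[]
for k,(x0,y0,x1,y1) in(('top',(210,140,310,215)),('scene',(330,170,430,260))):
    im=cv2.resize(C[k]['img'][y0:y1,x0:x1,::-1],None,fx=6 if k=='top' else 5,fy=6 if k=='top' else 5,interpolation=2);s=6 if k=='top' else 5
    for xe in((-16,-8),(8+8,32) if 0 else (24-8+8,32)):
        for x in xe:
            q=proj(C[k],w(p,[(x,-142,12),(x,-142,142),(x,-108,142),(x,-108,12)]));cv2.polylines(im,[np.int32((q-[x0,y0]+.5)*s)],False,(0,255,0),1)
    q=proj(C[k],w(p,[(-75,-165,12),(75,-165,12),(75,165,12),(-75,165,12)]));cv2.polylines(im,[np.int32((q-[x0,y0]+.5)*s)],True,(255,0,255),1)
    o.append(cv2.resize(im,(400,400 if k=='scene' else 300)))
o[0]=cv2.copyMakeBorder(o[0],0,100,0,0,0);cv2.imwrite('pics/ov.png',cv2.convertScaleAbs(np.hstack(o),alpha=1.5))
# blue pin
for k,bl in(('top',(425,200,455,240)),('scene',(195,270,230,300))):
    W=cloud(C[k]);m=sel(C[k],W,(100,120,50),(130,255,255),bl);v,u=np.nonzero(m);print(k,'blue px',u.mean(),v.mean(),u.min(),u.max(),v.min(),v.max())
E
```

```text
top 123 [0.6579 0.0925 0.1294] [[0.6426 0.0774 0.1014]
 [0.6603 0.0923 0.137 ]
 [0.6747 0.1074 0.1476]]
scene 209 [0.6593 0.0895 0.1251] [[0.644  0.0748 0.1037]
 [0.6557 0.0876 0.1261]
 [0.6742 0.1089 0.1433]]
[0.6452 0.2149 0.1192] [[ 0.6118 -1.6259]
 [-0.2903 -0.05  ]
 [-1.6828 -0.8873]
 [ 0.4409 -0.4077]
 [ 0.3607 -0.8353]]
mouth [[0.6442 0.0889 0.12  ]]
earctr [[0.668  0.0918 0.142 ]]
pad0 [[0.6505 0.1703 0.133 ]]
hinge [[0.6303 0.339  0.12  ]]
top bar x in press vs y [ 0.0112 -0.0029] slope [-0.7906  0.2397]
scene bar x in press vs y [0.0031 0.0043] slope [-0.7925  0.2237]
top blue px 438.6756756756757 225.97297297297297 437 441 222 230
scene blue px 208.78048780487805 280.2439024390244 205 213 277 284
```

View pics/ov.png

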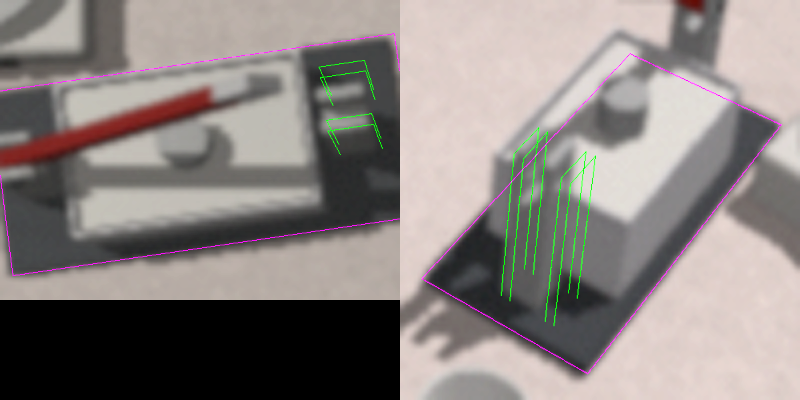

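Corrected reading: the ears span x = -16 to +16 in the press frame, since the far ear's +32 mm is in the mouth frame. With that, the ear cloud, the bar plane and the base corners all agree. The press is at (0.645, 0.215) with yaw 0.119, the mouth is at (0.644, 0.089, 0.120), and the bar is at about 0.67 rad. Next I move over the bar and shut the gripper.

Call:
play_rows:
  increments:
    - [[0.022,-0.022,0.01,0,0,1.7],[0.025,-0.025,0.01,0,0,1.7],[0.025,-0.025,0.01,0,0,1.7],[0.025,-0.025,0.01,0,0,1.7],[0.025,-0.025,0.01,0,0,1.7]]
  claw: 1

```text
time: 0.6
eef_pos: [0.3982, 0.4655, 0.2814]
tcp_rot: [[-0.959, 0.284, -0.0], [0.284, 0.959, -0.0], [0.0, -0.0, -1.0]]
contact_force: [0.6, 0.4, -0.6]
width: 0.0118
grasp_force: 0.0
```

Call:
play_rows:
  increments:
    - [[0.025,-0.025,0,0,0,1.7],[0.025,-0.025,0,0,0,1.7],[0.025,-0.025,0,0,0,1.7],[0.025,-0.025,0,0,0,1.7],[0.025,-0.025,0,0,0,1.7]]

```text
time: 1.1
eef_pos: [0.5233, 0.3405, 0.281]
tcp_rot: [[-0.99, 0.139, -0.0], [0.139, 0.99, -0.0], [0.0, -0.0, -1.0]]
contact_force: [0.2, -0.1, 0.3]
width: -0.0
grasp_force: 0.0
```

Call:
play_rows:
  increments:
    - [[0.025,-0.025,0,0,0,1.7],[0.025,-0.025,0,0,0,1.7],[0.025,-0.025,0,0,0,1.7],[0.025,-0.025,0,0,0,1.7],[0.023,-0.027,0,0,0,1.3]]

```text
time: 1.6
eef_pos: [0.6464, 0.2136, 0.2809]
tcp_rot: [[-1.0, -0.001, -0.001], [-0.001, 1.0, -0.0], [0.001, -0.0, -1.0]]
contact_force: [-0.6, 0.7, -0.1]
width: -0.0005
grasp_force: 0.0
```

Call:
play_rows:
  increments:
    - [[0,0,-0.015,0,0,0],[0,0,-0.015,0,0,0],[0,0,-0.01,0,0,0],[0.001,-0.005,-0.01,0,0,0],[0.001,-0.006,-0.012,0,0,0]]

```text
time: 2.1
eef_pos: [0.6472, 0.2043, 0.2187]
tcp_rot: [[-1.0, -0.002, 0.0], [-0.002, 1.0, 0.0], [-0.0, 0.0, -1.0]]
contact_force: [-0.1, -0.3, 1.6]
width: -0.0001
grasp_force: 0.6
```

Call:
play_rows:
  increments:
    - [[0.001,-0.007,-0.012,0,0,0],[0.001,-0.007,-0.012,0,0,0],[0,-0.006,-0.012,0,0,0],[0.001,-0.006,-0.012,0,0,0],[0,-0.004,-0.012,0,0,0]]

```text
time: 2.6
eef_pos: [0.6507, 0.173, 0.1583]
tcp_rot: [[-1.0, 0.0, 0.0], [0.0, 1.0, -0.0], [-0.0, -0.0, -1.0]]
contact_force: [-0.2, 1.2, 0.9]
width: -0.0004
grasp_force: 0.5
```

Call:
play_rows:
  increments:
    - [[0,-0.002,-0.008,0,0,0],[0,0,-0.005,0,0,0],[0,0,-0.003,0,0,0],[0,0,-0.002,0,0,0],[0,0,0,0,0,0]]

```text
time: 3.1
eef_pos: [0.6506, 0.1719, 0.1413]
tcp_rot: [[-1.0, -0.0, 0.0], [-0.0, 1.0, 0.0], [-0.0, 0.0, -1.0]]
contact_force: [0.4, 1.2, 0.3]
width: 0.0003
grasp_force: 0.0
```

Call:
play_rows:
  increments:
    - [[0,0,-0.002,0,0,0],[0,0,-0.002,0,0,0],[0,0,-0.002,0,0,0],[0,0,-0.001,0,0,0],[0,0,-0.001,0,0,0]]

```text
time: 3.6
eef_pos: [0.6505, 0.1717, 0.1332]
tcp_rot: [[-1.0, -0.0, -0.0], [-0.0, 1.0, -0.0], [0.0, -0.0, -1.0]]
contact_force: [0.5, -0.1, 0.5]
width: 0.0001
grasp_force: 0.4
```

Call:
play_rows:
  increments:
    - [[0,0,-0.001,0,0,0],[0,0,-0.001,0,0,0],[0,0,0,0,0,0],[0,0,0,0,0,0],[0,0,0,0,0,0]]

```text
time: 4.1
eef_pos: [0.6507, 0.1717, 0.1328]
tcp_rot: [[-1.0, -0.0, 0.001], [-0.0, 1.0, 0.0], [-0.001, 0.0, -1.0]]
contact_force: [-7.1, -0.4, 21.0]
width: -0.0003
grasp_force: 10.6
```

Bar reached its stop: 21 N at z = 0.133. I'm lifting off and travelling towards the bin.

Call:
play_rows:
  increments:
    - [[0,0,0.02,0,0,0],[0,0,0.03,0,0,0],[0,0,0.03,0,0,0],[-0.015,-0.03,0.02,0,0,0],[-0.015,-0.04,0,0,0,0]]

```text
time: 4.6
eef_pos: [0.6218, 0.1025, 0.2342]
tcp_rot: [[-1.0, -0.003, 0.005], [-0.003, 1.0, 0.001], [-0.005, 0.001, -1.0]]
contact_force: [0.8, -0.7, -0.5]
width: 0.0
grasp_force: 0.0
```

Call:
play_rows:
  increments:
    - [[-0.015,-0.045,0,0,0,0],[-0.015,-0.045,0,0,0,0],[-0.015,-0.045,0,0,0,0],[-0.015,-0.045,0,0,0,0],[-0.015,-0.045,0,0,0,0]]
  claw: 0.25

```text
time: 5.1
eef_pos: [0.5447, -0.1248, 0.2314]
tcp_rot: [[-1.0, -0.0, 0.0], [-0.0, 1.0, -0.0], [-0.0, -0.0, -1.0]]
contact_force: [0.5, -0.4, -0.5]
width: 0.032
grasp_force: 0.0
```

Call:
play_rows:
  increments:
    - [[-0.015,-0.045,0,0,0,0],[-0.015,-0.045,0,0,0,0],[-0.015,-0.045,0,0,0,0],[-0.01,-0.045,0,0,0,0],[-0.005,-0.02,0,0,0,0]]

```text
time: 5.6
eef_pos: [0.4844, -0.3268, 0.2314]
tcp_rot: [[-1.0, 0.002, 0.0], [0.002, 1.0, -0.001], [-0.0, -0.001, -1.0]]
contact_force: [1.3, 0.9, 0.5]
width: 0.0318
grasp_force: 0.0
```

Run:
```python
from m import *
from scipy.optimize import least_squares
np.set_printoptions(precision=4,suppress=True)
N={'top':shot('top','top1'),'scene':shot('scene','scene1')}
C={'top':ld('top0'),'scene':ld('scene0')}
print(state()['eef_pos'],state()['width'])
# pin: model x0,y0 (origin), yaw ; bin floor slope .21. masks: blue grip centroid, metal shank centroid
px={}
for k,bl in(('top',(428,195,452,240)),('scene',(195,268,232,304))):
    W=cloud(C[k]);im=C[k]['img'];hs=cv2.cvtColor(im,cv2.COLOR_RGB2HSV)
    b=sel(C[k],W,(100,90,40),(130,255,255),bl)
    x0,y0,x1,y1=bl; roi=hs[y0:y1,x0:x1]
    s=np.zeros(b.shape,bool); s[y0:y1,x0:x1]=(roi[...,1]<90)&(roi[...,2]>50)
    n,l,st,ce=cv2.connectedComponentsWithStats(s.astype(np.uint8)); print(k,[(list(st[i]),ce[i]) for i in range(1,n)])
    v,u=np.nonzero(b);px[k]=np.array([u.mean(),v.mean()]);print('blue',px[k],b.sum())
# triangulate grip-top centre
r=least_squares(lambda p:np.concatenate([proj(C[k],p)[0]-px[k] for k in px]),[.477,-.348,.025]);print('grip pt',r.x,r.fun)
# press: red bar down
for k in N:
    W=cloud(N[k]);m=sel(N[k],W,(0,130,60),(8,255,255),(200,140,450,230))|sel(N[k],W,(172,130,60),(180,255,255),(200,140,450,230));P=W[m];P=P[(P[:,1]>.1)&(P[:,2]<.16)&(P[:,2]>.09)]
    c,s=np.cos(.1192),np.sin(.1192);d=P[:,:2]-[.6452,.2149];X=d@[c,s];Y=d@[-s,c]
    print(k,len(P),'bar',np.polyfit(Y,X,1),'z slope',np.polyfit(Y,P[:,2],1),Y.min(),Y.max())
```

```text
[ 0.4847 -0.3261  0.2312] 0.03224582382376542
top [([np.int32(428), np.int32(195), np.int32(24), np.int32(3), np.int32(72)], array([439.5, 196. ])), ([np.int32(436), np.int32(207), np.int32(7), np.int32(25), np.int32(62)], array([438.8226, 217.6129]))]
blue [438.9545 226.0909] 44
scene [([np.int32(195), np.int32(268), np.int32(10), np.int32(6), np.int32(36)], array([198.0833, 269.75  ])), ([np.int32(211), np.int32(281), np.int32(11), np.int32(11), np.int32(48)], array([216.2083, 286.2292])), ([np.int32(195), np.int32(290), np.int32(14), np.int32(14), np.int32(105)], array([199.3333, 298.6667])), ([np.int32(228), np.int32(301), np.int32(4), np.int32(3), np.int32(7)], array([230.    , 302.4286]))]
blue [209.0435 280.2826] 46
grip pt [ 0.4758 -0.3486  0.0212] [ 0.1892  0.123   0.196  -0.0007]
top 326 bar [ 0.0081 -0.0024] z slope [-0.0012  0.1323] -0.09960807081613576 0.1351007027393132
scene 277 bar [-0.0045  0.0016] z slope [-0.0044  0.1278] -0.08808340022006667 0.13538567000388818
```

Run:
```python
from m import *
from scipy.optimize import least_squares
np.set_printoptions(precision=4,suppress=True)
C={'top':ld('top0'),'scene':ld('scene0')}
a=.21;bx=.5008
def pin(p,q):
    c,s=np.cos(p[2]),np.sin(p[2]);ex=np.array([np.cos(a)*c,s,np.sin(a)*c]);n=np.array([-np.sin(a),0,np.cos(a)]);ey=np.cross(n,ex)
    o=np.array([p[0],p[1],.0185+(p[0]-bx)*np.tan(a)+.005/np.cos(a)+p[3]]);q=np.array(q)/1000
    return o+q[0]*ex+q[1]*ey+q[2]*n
obs=[('top',(438.95,226.1),(-16,0,4),1),('scene',(209.04,280.3),(-16,0,4),1),('top',(439.7,205.7),(50,0,0),1.5),('scene',(221.7,290.5),(50,0,0),1.5)]
f=lambda p:np.concatenate([(proj(C[k],pin(p,q))[0]-u)/w for k,u,q,w in obs]+[[p[3]/.002]])
r=least_squares(f,[.49,-.348,0,0]);print(r.x,r.fun)
P=pin(r.x,(-18,0,0));print('pin -18',P,'origin',pin(r.x,(0,0,0)),'tip',pin(r.x,(50,0,0)))
print('tcp',P+.0035*np.array([np.sin(a),0,-np.cos(a)]), 'now',state()['eef_pos'])
```

```text
[ 0.4916 -0.349  -0.0285  0.0001] [ 0.262   0.3097  0.0095 -0.405  -0.0682 -0.1293  0.3906  0.6776  0.0261]
pin -18 [ 0.474  -0.3485  0.0179] origin [ 0.4916 -0.349   0.0217] tip [ 0.5405 -0.3505  0.0321]
tcp [ 0.4747 -0.3485  0.0145] now [ 0.4847 -0.3261  0.2312]
```

Call:
play_rows:
  increments:
    - [[-0.002,-0.003,-0.015,0,-1.5,-0.2],[-0.002,-0.003,-0.02,0,-1.5,-0.2],[-0.003,-0.003,-0.025,0,-1.5,-0.2],[-0.003,-0.003,-0.03,0,-1.5,-0.2],[-0.003,-0.003,-0.03,0,-1.5,-0.2]]

```text
time: 6.2
eef_pos: [0.4728, -0.3377, 0.1107]
tcp_rot: [[-0.991, 0.017, 0.132], [0.017, 1.0, -0.002], [-0.132, 0.001, -0.991]]
contact_force: [1.2, 0.3, -0.2]
width: 0.032
grasp_force: 0.0
```

Call:
play_rows:
  increments:
    - [[-0.002,-0.003,-0.025,0,-1.5,-0.2],[-0.002,-0.002,-0.015,0,-1.5,-0.2],[-0.002,-0.002,-0.0125,0,-1.5,-0.2],[0,0,0,0,0,0],[0,0,0,0,0,0]]

```text
time: 6.7
eef_pos: [0.4667, -0.3448, 0.059]
tcp_rot: [[-0.978, 0.028, 0.207], [0.028, 1.0, -0.002], [-0.207, 0.003, -0.978]]
contact_force: [0.4, -0.2, 0.6]
width: 0.0322
grasp_force: 0.0
```

Call:
play_rows:
  increments:
    - [[0.001,-0.002,-0.01,0,0,0],[0.002,-0.0015,-0.01,0,0,0],[0.002,0,-0.01,0,0,0],[0.001,0,-0.006,0,0,0],[0.001,0,-0.004,0,0,0]]

```text
time: 7.2
eef_pos: [0.4734, -0.3484, 0.0178]
tcp_rot: [[-0.978, 0.027, 0.207], [0.027, 1.0, -0.002], [-0.207, 0.004, -0.978]]
contact_force: [0.1, 0.6, -0.2]
width: 0.0321
grasp_force: 0.0
```

Call:
play_rows:
  increments:
    - [[0.001,0,-0.002,0,0,0],[0,0,-0.0015,0,0,0],[0,0,-0.001,0,0,0],[0,0,0,0,0,0],[0,0,0,0,0,0]]

```text
time: 7.7
eef_pos: [0.4746, -0.3489, 0.0145]
tcp_rot: [[-0.978, 0.028, 0.208], [0.028, 1.0, -0.003], [-0.208, 0.003, -0.978]]
contact_force: [0.4, 0.3, -0.3]
width: 0.0317
grasp_force: 0.0
```

Call:
play_rows:
  increments:
    - [[0,0,0,0,0,0],[0,0,0,0,0,0],[0,0,0,0,0,0],[0,0,0,0,0,0],[0,0,0,0,0,0]]
  claw: 1

```text
time: 8.2
eef_pos: [0.4746, -0.3489, 0.0148]
tcp_rot: [[-0.978, 0.027, 0.208], [0.027, 1.0, -0.003], [-0.208, 0.003, -0.978]]
contact_force: [-3.0, 1.0, 8.1]
width: 0.0157
grasp_force: 58.6
```

Call:
play_rows:
  increments:
    - [[0,0,0.005,0,0,0],[-0.002,0,0.01,0,0,0],[-0.002,0,0.015,0,0,0],[-0.003,0,0.02,0,0,0],[-0.003,0,0.025,0,0,0]]

```text
time: 8.7
eef_pos: [0.4639, -0.3486, 0.0906]
tcp_rot: [[-0.978, 0.028, 0.207], [0.028, 1.0, -0.003], [-0.207, 0.003, -0.978]]
contact_force: [1.3, 0.2, -0.5]
width: 0.0166
grasp_force: 58.8
```

Call:
play_rows:
  increments:
    - [[0,0,0.03,0,2.5,0.6],[0,0.02,0.03,0,2.5,0.6],[0,0.03,0.02,0,2.5,0.6],[0,0.03,0,0,2.5,0.6],[0,0.02,0,0,1.9,0.6]]

```text
time: 9.2
eef_pos: [0.4645, -0.2479, 0.1716]
tcp_rot: [[-1.0, -0.025, 0.002], [-0.025, 1.0, -0.0], [-0.002, -0.0, -1.0]]
contact_force: [0.4, 0.1, -1.4]
width: 0.0162
grasp_force: 58.8
```

Run:
```python
from m import *
np.set_printoptions(precision=4,suppress=True)
N={'top':shot('top','top2'),'scene':shot('scene','scene2')}
s=state();print(s['eef_pos'],s['width'],s['grasp_force'],s['tcp_rot'])
o=[]
for k in N:
    u=np.int32(proj(N[k],s['eef_pos'])[0]);print(k,u)
    x0,y0=u[0]-25,u[1]-25
    o.append(cv2.resize(N[k]['img'][y0:y0+50,x0:x0+50,::-1],(400,400),interpolation=2)); print(x0,y0)
cv2.imwrite('pics/held.png',cv2.convertScaleAbs(np.hstack(o),alpha=1.7))
```

```text
[ 0.4647 -0.247   0.1708] 0.015897970580389796 58.840252161026 [[-0.9996 -0.0267  0.0011]
 [-0.0267  0.9996  0.0011]
 [-0.0011  0.0011 -1.    ]]
top [414 228]
389 203
scene [229 220]
204 195
```

View pics/held.png

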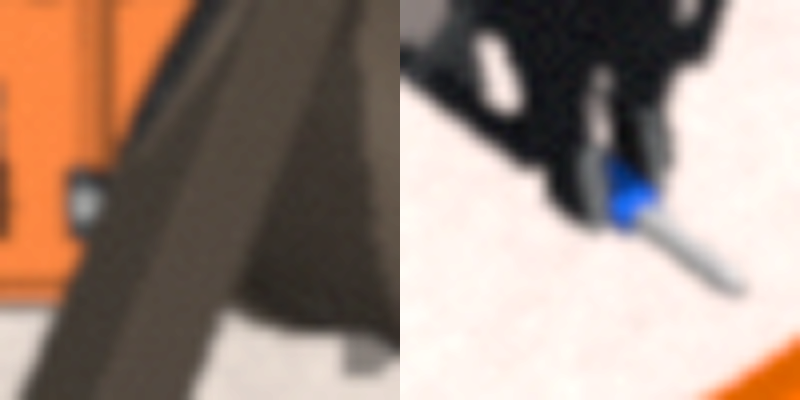

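The scene crop shows the blue grip held between the pads. The shank leaves the grip at crop pixel (645,215), and its tip is at (742,292). I'll compare that with the expected pose.

Run:
```python
from m import *
np.set_printoptions(precision=4,suppress=True)
c=ld('scene2');t=np.array([.4647,-.247,.1708])
ex=np.array([.9996,.0267,.001]);
for x,dz in((18,3.5),(68,3.5)): print(proj(c,t+ex*x/1000+[0,0,dz/1000]))
print('obs',(645-400)/8+204-.44,215/8+195-.44,(742-400)/8+204-.44,292/8+195-.44)
for d in((68,0,5),(68,0,-10),(68,5,3.5),(63,0,3.5)):print(d,proj(c,t+np.array(d)/1000+[0,.0018,0])) 
# depth at tip/shank
W=cloud(c);print(W[219:234,232:250][::2,::2].reshape(-1,3)[:0])
h=c['img'][215:235,228:252];P=W[215:235,228:252].reshape(-1,3);P=P[(P[:,2]>.15)&(P[:,2]<.2)]
print(len(P));print(P[np.argsort(P[:,0])][::4])
# mouth in camera frame: bar pose etc
p=(.6452,.2149,.1192);c_,s_=np.cos(p[2]),np.sin(p[2])
print('mouth',p[0]-16e-3*c_+.125*s_,p[1]-16e-3*s_-.125*c_)
```

```text
[[233.6518 222.6463]]
[[246.0553 231.6734]]
obs 234.185 221.435 246.31 231.06
(68, 0, 5) [[246.0006 231.2803]]
(68, 0, -10) [[246.5888 235.4488]]
(68, 5, 3.5) [[247.5821 230.7314]]
(63, 0, 3.5) [[244.8317 230.7505]]
[]
138
[[ 0.4554 -0.2371  0.1782]
 [ 0.4638 -0.2367  0.1796]
 [ 0.4671 -0.2457  0.1803]
 [ 0.469  -0.2368  0.1829]
 [ 0.4703 -0.2351  0.1791]
 [ 0.4731 -0.2237  0.1807]
 [ 0.4741 -0.2588  0.172 ]
 [ 0.475  -0.239   0.1775]
 [ 0.4756 -0.2323  0.1806]
 [ 0.4757 -0.2289  0.1821]
 [ 0.4759 -0.2294  0.179 ]
 [ 0.4765 -0.2319  0.1881]
 [ 0.477  -0.256   0.1828]
 [ 0.4774 -0.2539  0.1781]
 [ 0.4778 -0.2546  0.1752]
 [ 0.4785 -0.2516  0.1773]
 [ 0.4796 -0.2502  0.1699]
 [ 0.4808 -0.2539  0.1731]
 [ 0.4812 -0.2507  0.1749]
 [ 0.4832 -0.238   0.1821]
 [ 0.4853 -0.2507  0.174 ]
 [ 0.4887 -0.2468  0.1736]
 [ 0.4909 -0.2477  0.1792]
 [ 0.4962 -0.2451  0.1809]
 [ 0.4987 -0.2475  0.177 ]
 [ 0.5024 -0.2404  0.1782]
 [ 0.5046 -0.2422  0.1774]
 [ 0.5084 -0.2417  0.1795]
 [ 0.5135 -0.2424  0.1798]
 [ 0.5165 -0.2482  0.1787]
 [ 0.5187 -0.2402  0.1782]
 [ 0.5214 -0.2424  0.178 ]
 [ 0.5253 -0.2458  0.1757]
 [ 0.529  -0.2457  0.1746]
 [ 0.5326 -0.242   0.1745]]
mouth 0.6441782748630597 0.08888430225664526
```

The held pin matches the expected pose within about a pixel. I'm moving to just in front of the yoke, turned to the press yaw. There I'll probe the ear tops and sides gently with the shank.

Call:
play_rows:
  increments:
    - [[0.007,0.025,0,0,0,0.6],[0.007,0.033,0,0,0,0.6],[0.007,0.035,0,0,0,0.6],[0.007,0.035,0,0,0,0.6],[0.007,0.035,0,0,0,0.6]]

```text
time: 9.8
eef_pos: [0.4996, -0.0854, 0.1702]
tcp_rot: [[-0.997, -0.076, 0.003], [-0.076, 0.997, 0.002], [-0.003, 0.001, -1.0]]
contact_force: [0.5, -0.3, 0.4]
width: 0.016
grasp_force: 58.9
```

Call:
play_rows:
  increments:
    - [[0.007,0.035,0,0,0,0.6],[0.007,0.035,0,0,0,0.6],[0.007,0.035,0,0,0,0.6],[0.007,0.03,0,0,0,0.5],[0.009,0.025,0,0,0,0]]

```text
time: 10.3
eef_pos: [0.5367, 0.075, 0.1702]
tcp_rot: [[-0.993, -0.117, 0.003], [-0.117, 0.993, 0.002], [-0.003, 0.002, -1.0]]
contact_force: [0.2, -0.2, -0.7]
width: 0.0164
grasp_force: 58.9
```

Call:
play_rows:
  increments:
    - [[0.02,0.002,0,0,0,0],[0.02,0.003,0,0,0,0],[0.02,0.002,-0.007,0,0,0],[0,0,-0.007,0,0,0],[0,0,0,0,0,0]]

```text
time: 10.8
eef_pos: [0.5959, 0.0804, 0.1548]
tcp_rot: [[-0.993, -0.116, 0.0], [-0.116, 0.993, 0.002], [-0.0, 0.002, -1.0]]
contact_force: [-0.9, -0.0, 0.2]
width: 0.0162
grasp_force: 58.9
```

Call:
play_rows:
  increments:
    - [[0,0.001,-0.003,0,0,0],[0,0.001,-0.003,0,0,0],[0,0,-0.0015,0,0,0],[0,0,0,0,0,0],[0,0,0,0,0,0]]

```text
time: 11.3
eef_pos: [0.5965, 0.0832, 0.1479]
tcp_rot: [[-0.993, -0.117, 0.002], [-0.117, 0.993, 0.002], [-0.002, 0.002, -1.0]]
contact_force: [-0.3, -0.6, -0.9]
width: 0.0161
grasp_force: 58.9
```

Call:
play_rows:
  increments:
    - [[0,0,-0.0005,0,0,0],[0,0,-0.0005,0,0,0],[0,0,0,0,0,0],[0,0,0,0,0,0],[0,0,0,0,0,0]]

```text
time: 11.8
eef_pos: [0.5965, 0.0832, 0.1468]
tcp_rot: [[-0.993, -0.117, 0.001], [-0.117, 0.993, 0.002], [-0.002, 0.002, -1.0]]
contact_force: [0.3, 0.1, -0.4]
width: 0.0162
grasp_force: 58.9
```

Call:
play_rows:
  increments:
    - [[0,0,-0.0005,0,0,0],[0,0,-0.0005,0,0,0],[0,0,0,0,0,0],[0,0,0,0,0,0],[0,0,0,0,0,0]]

```text
time: 12.3
eef_pos: [0.5966, 0.0832, 0.1458]
tcp_rot: [[-0.993, -0.117, 0.002], [-0.117, 0.993, 0.003], [-0.002, 0.002, -1.0]]
contact_force: [1.1, 0.1, -0.9]
width: 0.0159
grasp_force: 58.9
```

Call:
play_rows:
  increments:
    - [[0,0,-0.0005,0,0,0],[0,0,-0.0005,0,0,0],[0,0,0,0,0,0],[0,0,0,0,0,0],[0,0,0,0,0,0]]

```text
time: 12.8
eef_pos: [0.5966, 0.0832, 0.1448]
tcp_rot: [[-0.993, -0.117, 0.001], [-0.117, 0.993, 0.003], [-0.002, 0.002, -1.0]]
contact_force: [0.6, -0.1, -0.4]
width: 0.0164
grasp_force: 58.9
```

Call:
play_rows:
  increments:
    - [[0,0,-0.0005,0,0,0],[0,0,-0.0005,0,0,0],[0,0,0,0,0,0],[0,0,0,0,0,0],[0,0,0,0,0,0]]

```text
time: 13.3
eef_pos: [0.5965, 0.0832, 0.1438]
tcp_rot: [[-0.993, -0.117, 0.001], [-0.117, 0.993, 0.003], [-0.002, 0.002, -1.0]]
contact_force: [0.2, -0.7, -0.1]
width: 0.0159
grasp_force: 58.9
```

Call:
play_rows:
  increments:
    - [[0,0,-0.0005,0,0,0],[0,0,-0.0005,0,0,0],[0,0,0,0,0,0],[0,0,0,0,0,0],[0,0,0,0,0,0]]

```text
time: 13.8
eef_pos: [0.5966, 0.0832, 0.1429]
tcp_rot: [[-0.993, -0.117, 0.002], [-0.117, 0.993, 0.003], [-0.002, 0.002, -1.0]]
contact_force: [-0.7, 0.0, 0.9]
width: 0.0156
grasp_force: 59.1
```

Call:
play_rows:
  increments:
    - [[0,0,-0.0005,0,0,0],[0,0,0,0,0,0],[0,0,0,0,0,0],[0,0,0,0,0,0],[0,0,0,0,0,0]]

```text
time: 14.3
eef_pos: [0.5966, 0.0832, 0.1424]
tcp_rot: [[-0.993, -0.117, 0.002], [-0.117, 0.993, 0.003], [-0.002, 0.002, -1.0]]
contact_force: [-0.4, -0.4, 3.9]
width: 0.0158
grasp_force: 59.4
```

Top contact is at TCP z ≈ 0.1428, so the pin axis sits 4.2 mm above the TCP. The insertion height is therefore TCP z = 0.1158. Next is the side probe.

Call:
play_rows:
  increments:
    - [[0,0,0.006,0,0,0],[0.0015,-0.014,0,0,0,0],[0.0015,-0.014,0,0,0,0],[0,0,-0.015,0,0,0],[0,0,-0.0175,0,0,0]]

```text
time: 14.8
eef_pos: [0.6002, 0.0536, 0.116]
tcp_rot: [[-0.993, -0.116, 0.003], [-0.116, 0.993, 0.002], [-0.003, 0.002, -1.0]]
contact_force: [1.0, 0.3, -0.6]
width: 0.0161
grasp_force: 58.9
```

Call:
play_rows:
  increments:
    - [[0,0.0015,0,0,0,0],[0,0.0015,0,0,0,0],[0,0,0,0,0,0],[0,0,0,0,0,0],[0,0,0,0,0,0]]

```text
time: 15.3
eef_pos: [0.5999, 0.0583, 0.1164]
tcp_rot: [[-0.993, -0.117, 0.002], [-0.117, 0.993, 0.003], [-0.003, 0.002, -1.0]]
contact_force: [-0.2, -0.8, 0.2]
width: 0.0159
grasp_force: 58.9
```

Call:
play_rows:
  increments:
    - [[0,0.001,0,0,0,0],[0,0,0,0,0,0],[0,0,0,0,0,0],[0,0,0,0,0,0],[0,0,0,0,0,0]]

```text
time: 15.8
eef_pos: [0.5995, 0.0592, 0.1158]
tcp_rot: [[-0.993, -0.117, 0.001], [-0.117, 0.993, 0.003], [-0.002, 0.002, -1.0]]
contact_force: [-0.4, 0.2, 0.5]
width: 0.0162
grasp_force: 58.9
```

Call:
play_rows:
  increments:
    - [[0,0.001,0,0,0,0],[0,0,0,0,0,0],[0,0,0,0,0,0],[0,0,0,0,0,0],[0,0,0,0,0,0]]

```text
time: 16.3
eef_pos: [0.5996, 0.0602, 0.1158]
tcp_rot: [[-0.993, -0.117, 0.001], [-0.117, 0.993, 0.003], [-0.002, 0.002, -1.0]]
contact_force: [-0.3, -0.3, -0.6]
width: 0.0166
grasp_force: 58.9
```

Call:
play_rows:
  increments:
    - [[0,0.001,0,0,0,0],[0,0,0,0,0,0],[0,0,0,0,0,0],[0,0,0,0,0,0],[0,0,0,0,0,0]]

```text
time: 16.8
eef_pos: [0.5995, 0.0612, 0.1158]
tcp_rot: [[-0.993, -0.117, 0.001], [-0.117, 0.993, 0.003], [-0.002, 0.002, -1.0]]
contact_force: [-0.3, -0.1, -0.7]
width: 0.0157
grasp_force: 58.9
```

Call:
play_rows:
  increments:
    - [[0,0.0005,0,0,0,0],[0,0,0,0,0,0],[0,0,0,0,0,0],[0,0,0,0,0,0],[0,0,0,0,0,0]]

```text
time: 17.3
eef_pos: [0.5995, 0.0617, 0.1158]
tcp_rot: [[-0.993, -0.117, 0.001], [-0.117, 0.993, 0.003], [-0.002, 0.002, -1.0]]
contact_force: [0.4, -0.2, -1.0]
width: 0.0157
grasp_force: 58.9
```

Call:
play_rows:
  increments:
    - [[0,0.0005,0,0,0,0],[0,0.0005,0,0,0,0],[0,0,0,0,0,0],[0,0,0,0,0,0],[0,0,0,0,0,0]]

```text
time: 17.8
eef_pos: [0.5995, 0.0627, 0.1158]
tcp_rot: [[-0.993, -0.117, 0.001], [-0.117, 0.993, 0.003], [-0.002, 0.002, -1.0]]
contact_force: [-0.9, -0.3, -0.6]
width: 0.016
grasp_force: 58.9
```

Call:
play_rows:
  increments:
    - [[0,0.0005,0,0,0,0],[0,0.0005,0,0,0,0],[0,0,0,0,0,0],[0,0,0,0,0,0],[0,0,0,0,0,0]]

```text
time: 18.3
eef_pos: [0.5995, 0.0637, 0.1158]
tcp_rot: [[-0.993, -0.117, 0.001], [-0.117, 0.993, 0.002], [-0.002, 0.002, -1.0]]
contact_force: [-0.5, 0.8, -0.5]
width: 0.0157
grasp_force: 58.9
```

Call:
play_rows:
  increments:
    - [[0,0.0005,0,0,0,0],[0,0.0005,0,0,0,0],[0,0,0,0,0,0],[0,0,0,0,0,0],[0,0,0,0,0,0]]

```text
time: 18.8
eef_pos: [0.5995, 0.0647, 0.1158]
tcp_rot: [[-0.993, -0.117, 0.001], [-0.117, 0.993, 0.003], [-0.002, 0.002, -1.0]]
contact_force: [1.0, -0.4, -1.1]
width: 0.016
grasp_force: 58.9
```

Call:
play_rows:
  increments:
    - [[0,0.0005,0,0,0,0],[0,0.0005,0,0,0,0],[0,0,0,0,0,0],[0,0,0,0,0,0],[0,0,0,0,0,0]]

```text
time: 19.3
eef_pos: [0.5995, 0.0656, 0.1158]
tcp_rot: [[-0.993, -0.117, 0.001], [-0.117, 0.993, 0.002], [-0.002, 0.002, -1.0]]
contact_force: [-0.1, -2.4, -1.3]
width: 0.0157
grasp_force: 58.9
```

Side contact shows at TCP y ≈ 0.0655, about 4 mm beyond the vision estimate. I'll take one look to settle whether the press or the pin is off.

Run:
```python
from m import *
np.set_printoptions(precision=3,suppress=True)
N={'top':shot('top','top3'),'scene':shot('scene','scene3')}
s=state();t=s['eef_pos'];print(t,s['contact_force'],s['ft_torque'])
ex=-s['tcp_rot'][:,0]
o=[]
for k in N:
    u=np.int32(proj(N[k],[.65,.085,.12])[0])
    x0,y0=u[0]-25,u[1]-25
    im=cv2.resize(N[k]['img'][y0:y0+50,x0:x0+50,::-1],(400,400),interpolation=2);im=cv2.convertScaleAbs(im,alpha=1.7)
    for q in(18,68):
        a=(proj(N[k],t+ex*q/1000+[0,0,.0042])[0]-[x0,y0]+.5)*8;cv2.circle(im,tuple(np.int32(a)),3,(0,255,0),1)
    c,s_=np.cos(.1192),np.sin(.1192)
    for x in(-16,16):
        P=[(.6452+(x*c-y*s_)/1000,.2149+(x*s_+y*c)/1000,z/1000) for y,z in((-142,90),(-142,142),(-108,142),(-108,90))]
        cv2.polylines(im,[np.int32((proj(N[k],P)-[x0,y0]+.5)*8)],False,(0,255,255) if x<0 else (255,0,255),1)
    o.append(im);print(k,x0,y0)
cv2.imwrite('pics/probe.png',np.hstack(o))
```

```text
[0.6   0.066 0.116] [ 0.297 -3.138  0.141] [-0.504  0.068 -0.121]
top 273 145
scene 336 183
```

View pics/probe.png

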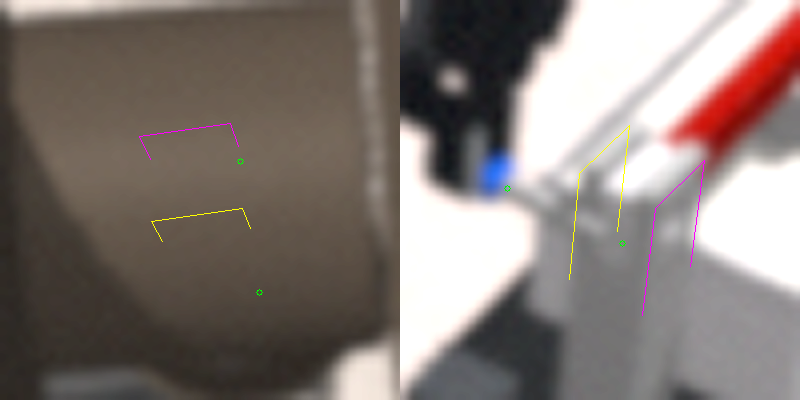

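The scene crop shows the pin's shank lying along the ears' outer side from (510,188) to about (615,238), as predicted. So the press is about 4 mm further in +y than vision gave, and I'll trust the probe. The insertion line runs through TCP (0.5969, 0.0871).

Call:
play_rows:
  increments:
    - [[0,-0.002,0,0,0,0],[-0.014,-0.002,0,0,0,0],[-0.014,-0.0013,0,0,0,0],[-0.0024,0.0235,0,0,0,0],[0,0,0,0,0,0]]

```text
time: 19.9
eef_pos: [0.5687, 0.0854, 0.1159]
tcp_rot: [[-0.993, -0.117, 0.002], [-0.117, 0.993, 0.003], [-0.002, 0.003, -1.0]]
contact_force: [0.3, -0.6, -0.7]
width: 0.0162
grasp_force: 58.9
```

Call:
play_rows:
  increments:
    - [[0.003,0.0003,0,0,0,0],[0.003,0.0004,0,0,0,0],[0.003,0.0003,0,0,0,0],[0.002,0.0003,0,0,0,0],[0,0,0,0,0,0]]

```text
time: 20.4
eef_pos: [0.5806, 0.085, 0.1157]
tcp_rot: [[-0.993, -0.116, 0.002], [-0.116, 0.993, 0.003], [-0.002, 0.002, -1.0]]
contact_force: [0.3, -0.5, -0.2]
width: 0.0163
grasp_force: 58.9
```

Call:
play_rows:
  increments:
    - [[0.002,0.0002,0,0,0,0],[0.002,0.0003,0,0,0,0],[0.002,0.0002,0,0,0,0],[0,0,0,0,0,0],[0,0,0,0,0,0]]

```text
time: 20.9
eef_pos: [0.5861, 0.0859, 0.1158]
tcp_rot: [[-0.993, -0.117, 0.001], [-0.117, 0.993, 0.003], [-0.002, 0.002, -1.0]]
contact_force: [-0.7, -0.2, -0.7]
width: 0.0159
grasp_force: 58.9
```

Call:
play_rows:
  increments:
    - [[0.002,0.0002,0,0,0,0],[0.002,0.0003,0,0,0,0],[0,0,0,0,0,0],[0,0,0,0,0,0],[0,0,0,0,0,0]]

```text
time: 21.4
eef_pos: [0.5901, 0.0864, 0.1158]
tcp_rot: [[-0.993, -0.117, 0.001], [-0.117, 0.993, 0.003], [-0.002, 0.002, -1.0]]
contact_force: [0.2, -0.5, -0.3]
width: 0.0159
grasp_force: 58.9
```

Call:
play_rows:
  increments:
    - [[0.002,0.0002,0,0,0,0],[0.002,0.0003,0,0,0,0],[0,0,0,0,0,0],[0,0,0,0,0,0],[0,0,0,0,0,0]]

```text
time: 21.9
eef_pos: [0.5941, 0.0869, 0.1158]
tcp_rot: [[-0.993, -0.117, 0.001], [-0.117, 0.993, 0.002], [-0.002, 0.002, -1.0]]
contact_force: [-0.2, -0.2, -0.8]
width: 0.0156
grasp_force: 58.9
```

Call:
play_rows:
  increments:
    - [[0.002,0.0002,0,0,0,0],[0.002,0.0003,0,0,0,0],[0.002,0.0002,0,0,0,0],[0,0,0,0,0,0],[0,0,0,0,0,0]]

```text
time: 22.4
eef_pos: [0.6001, 0.0876, 0.1157]
tcp_rot: [[-0.993, -0.117, 0.001], [-0.117, 0.993, 0.002], [-0.002, 0.002, -1.0]]
contact_force: [-0.4, -0.1, -1.3]
width: 0.0159
grasp_force: 58.9
```

Call:
play_rows:
  increments:
    - [[0.002,0.0002,0,0,0,0],[0.002,0.0003,0,0,0,0],[0,0,0,0,0,0],[0,0,0,0,0,0],[0,0,0,0,0,0]]

```text
time: 22.9
eef_pos: [0.604, 0.0881, 0.1158]
tcp_rot: [[-0.993, -0.117, 0.001], [-0.117, 0.993, 0.002], [-0.002, 0.002, -1.0]]
contact_force: [0.0, 0.3, -0.2]
width: 0.016
grasp_force: 58.9
```

Call:
play_rows:
  increments:
    - [[0.002,0.0002,0,0,0,0],[0.002,0.0003,0,0,0,0],[0,0,0,0,0,0],[0,0,0,0,0,0],[0,0,0,0,0,0]]

```text
time: 23.4
eef_pos: [0.6081, 0.0886, 0.1158]
tcp_rot: [[-0.993, -0.117, 0.001], [-0.117, 0.993, 0.002], [-0.002, 0.002, -1.0]]
contact_force: [0.8, 0.1, -0.7]
width: 0.016
grasp_force: 58.9
```

Call:
play_rows:
  increments:
    - [[0.002,0.0002,0,0,0,0],[0.002,0.0003,0,0,0,0],[0,0,0,0,0,0],[0,0,0,0,0,0],[0,0,0,0,0,0]]

```text
time: 23.9
eef_pos: [0.6121, 0.0891, 0.1158]
tcp_rot: [[-0.993, -0.117, 0.001], [-0.117, 0.993, 0.002], [-0.002, 0.002, -1.0]]
contact_force: [0.1, -0.3, -0.8]
width: 0.016
grasp_force: 58.9
```

Call:
play_rows:
  increments:
    - [[0.002,0.0002,0,0,0,0],[0.002,0.0003,0,0,0,0],[0,0,0,0,0,0],[0,0,0,0,0,0],[0,0,0,0,0,0]]

```text
time: 24.4
eef_pos: [0.6161, 0.0896, 0.1158]
tcp_rot: [[-0.993, -0.117, 0.001], [-0.117, 0.993, 0.003], [-0.002, 0.002, -1.0]]
contact_force: [-0.7, -0.5, -0.8]
width: 0.0155
grasp_force: 58.9
```

Call:
play_rows:
  increments:
    - [[0.002,0.0002,0,0,0,0],[0.002,0.0003,0,0,0,0],[0,0,0,0,0,0],[0,0,0,0,0,0],[0,0,0,0,0,0]]

```text
time: 24.9
eef_pos: [0.6201, 0.0901, 0.1158]
tcp_rot: [[-0.993, -0.117, 0.001], [-0.117, 0.993, 0.003], [-0.002, 0.002, -1.0]]
contact_force: [-0.1, 0.4, -1.6]
width: 0.0161
grasp_force: 58.9
```

Call:
play_rows:
  increments:
    - [[0.0015,0.0002,0,0,0,0],[0.001,0.0001,0,0,0,0],[0,0,0,0,0,0],[0,0,0,0,0,0],[0,0,0,0,0,0]]

```text
time: 25.4
eef_pos: [0.6226, 0.0904, 0.1158]
tcp_rot: [[-0.993, -0.117, 0.001], [-0.117, 0.993, 0.003], [-0.002, 0.002, -1.0]]
contact_force: [0.1, -0.3, -1.3]
width: 0.0157
grasp_force: 58.9
```

Call:
play_rows:
  increments:
    - [[0.0015,0.0002,0,0,0,0],[0.0005,0.0001,0,0,0,0],[0,0,0,0,0,0],[0,0,0,0,0,0],[0,0,0,0,0,0]]

```text
time: 25.9
eef_pos: [0.6247, 0.0907, 0.1158]
tcp_rot: [[-0.993, -0.117, 0.001], [-0.117, 0.993, 0.003], [-0.002, 0.002, -1.0]]
contact_force: [-0.3, -1.1, -0.5]
width: 0.0159
grasp_force: 58.9
```

Call:
play_rows:
  increments:
    - [[0.001,0.0001,0,0,0,0],[0.0005,0.0001,0,0,0,0],[0,0,0,0,0,0],[0,0,0,0,0,0],[0,0,0,0,0,0]]

```text
time: 26.4
eef_pos: [0.6248, 0.0908, 0.1155]
tcp_rot: [[-0.993, -0.117, -0.001], [-0.117, 0.993, 0.002], [0.001, 0.002, -1.0]]
contact_force: [-5.7, -0.8, 1.1]
width: 0.0162
grasp_force: 59.2
```

The grip has come up against the ear at almost exactly the expected place, with 5.7 N. I'll take a quick look before letting go.

Run:
```python
from m import *
c=shot('scene','scene4')
cv2.imwrite('pics/ins.png',cv2.convertScaleAbs(cv2.resize(c['img'][183:233,336:396,::-1],(720,600),interpolation=2),alpha=1.7))
s=state();print(proj(c,s['eef_pos']-s['tcp_rot'][:,0]*.068+[0,0,.0042])-[336,183], s['contact_force'])
```

```text
[[39.51185846 29.98185818]] [-5.50116896 -0.36756855  1.45854092]
```

View pics/ins.png

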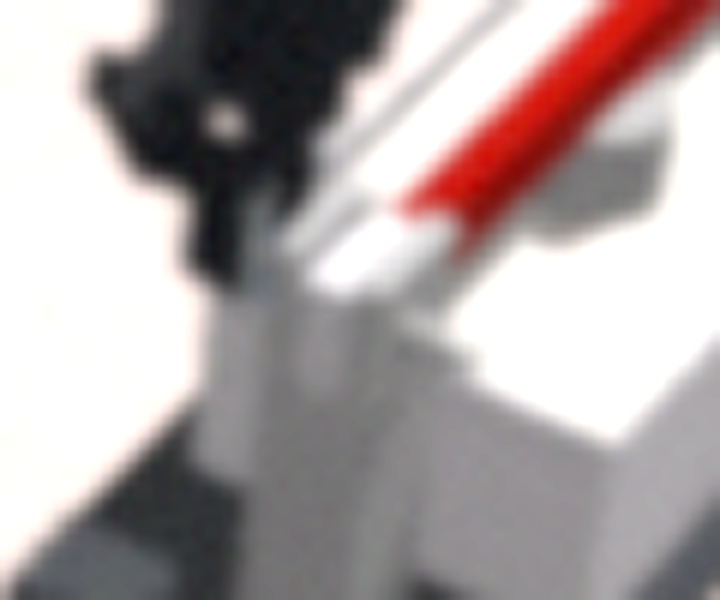

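The crop shows the grip at the near ear around (260,270), the bar between the ears, and the pin's tip sticking out beyond the far ear at about (450,355), as predicted. Releasing now.

Call:
play_rows:
  increments:
    - [[0,0,0,0,0,0],[0,0,0,0,0,0],[0,0,0,0,0,0],[0,0,0,0,0,0],[0,0,0,0,0,0]]
  claw: 0.1

```text
time: 26.95
eef_pos: [0.6263, 0.0909, 0.1159]
tcp_rot: [[-0.993, -0.117, 0.002], [-0.117, 0.993, 0.003], [-0.002, 0.002, -1.0]]
contact_force: [0.1, -0.1, -0.2]
width: 0.0387
grasp_force: 0.0
```

Call:
play_rows:
  increments:
    - [[0,0,0.005,0,0,0],[0,0,0.01,0,0,0],[0,0,0.02,0,0,0],[0,0,0.03,0,0,0],[-0.02,0,0.03,0,0,0]]

```text
time: 27.45
eef_pos: [0.6077, 0.0909, 0.2125]
tcp_rot: [[-0.993, -0.117, 0.003], [-0.117, 0.993, 0.003], [-0.004, 0.002, -1.0]]
contact_force: [0.0, -1.2, -0.3]
width: 0.0389
grasp_force: 0.0
```

Call:
play_rows:
  increments:
    - [[-0.03,-0.03,0,0,0,0],[-0.03,-0.03,0,0,0,0],[-0.03,-0.03,0,0,0,0],[-0.03,-0.03,0,0,0,0],[0,0,0,0,0,0]]

```text
time: 27.95
eef_pos: [0.4827, -0.0314, 0.2116]
tcp_rot: [[-0.993, -0.115, 0.0], [-0.115, 0.993, 0.002], [-0.0, 0.002, -1.0]]
contact_force: [-0.1, 0.7, 0.6]
width: 0.0384
grasp_force: 0.0
```

Run:
```python
from m import *
c=shot('scene','scene5');t=shot('top','top5')
a=cv2.resize(c['img'][183:233,336:396,::-1],(480,400),interpolation=2)
b=cv2.resize(t['img'][145:185,275:315,::-1],(320,400)[:1]*1+(400,),interpolation=2) if 0 else cv2.resize(t['img'][145:185,275:307,::-1],(320,400),interpolation=2)
cv2.imwrite('pics/end.png',cv2.convertScaleAbs(np.hstack([a,b]),alpha=1.7))
s=state();print(s['eef_pos'],s['contact_force'])
```

```text
[ 0.48624822 -0.02971309  0.21189115] [ 1.05841843 -0.10066668  0.16960219]
```

View pics/end.png

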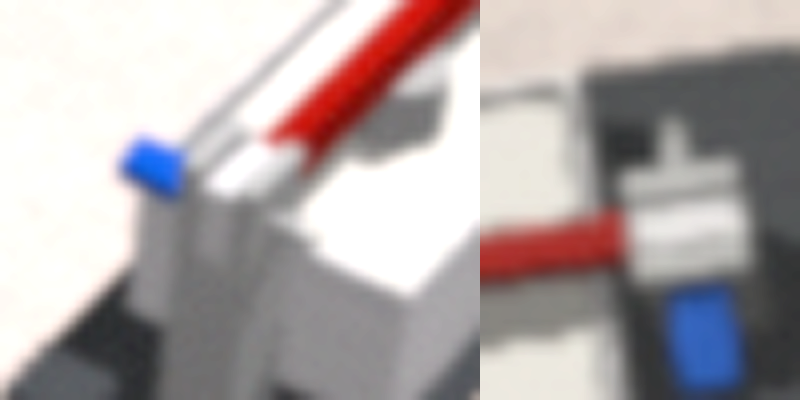

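The end picture shows the blue grip against the near ear (top crop around (705,300)) and the tip beyond the far ear at (675,130). The bar is down and the arm is clear, so I'm handing in.

```bash
python3 -c "
from rig import *
print(finish_job())"
```

```text
the job is handed in; nothing more can be done
None
```

The job is handed in, though no verdict came back: the last pictures show the red bar down, the blue pin through both ears and the eye with its grip at the near ear, and the arm clear. I never moved the other things.

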